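Load the parts dryer and set its fan

TASK

Pick up the pillow-block bearing (the one with the long foot and arched top), set it down gently, standing on its foot, in the open chamber of the bench parts dryer, and then shut the lid fully. After that turn the dryer's fan selector exactly three clicks clockwise (seen from above) from where it points now and leave it resting in that click. Leave the other things on the bench where they are.

Things in the scene. Friction and masses are not known exactly. Their poses are not given: they have to be found in the camera images.
- bearing: The same bearing's underside centre.
- bearing_center (a point): The pillow-block bearing, dark cast metal, about 0.6 kg, loose, standing on its foot on the bench: foot 130 x 44 x 14 mm, long along its x, with an upright round housing on it (60 mm across, axis along its y, end faces flat and 36 mm apart, centred 40 mm above the underside), 70 mm high in all. This point is its centre, 35 mm above its underside; z up. The flat end faces of the housing are the natural grasp (36 mm wide, along its y).
- chamber_in (a point): Centre of the inner floor of the dryer's chamber, an open steel box inside 180 mm (x) by 220 mm (y), walls 5 mm thick with the rim 85 mm above this floor; the floor is 35 mm above the bench. The dryer is fixed; its place and yaw vary. x points from the dryer's front (robot side) to the hinge side, y to the side where the control housing stands (a grey block 220 x 140 mm, 120 mm high, from y = 117 to 257 mm, carrying the selector), z up.
- lid_hinge (a point): Middle of the lid's hinge line, which runs along y on the far (+x) rim of the chamber, at rim height (120.5 mm above the bench) and 95 mm in x from the chamber's centre. The frame turns with the lid: the lid is a flat aluminium plate 190 mm (towards its own -x) by 230 mm (y, centred) by 8 mm (its own z from 0 to 8 mm).
- lid_handle (a point): Outer grip point of the lid's small black knob, on the lid's outer face, 160 mm from the hinge line, mid-width, 35 mm off the face.
- lid (a joint): Lid angle in rad: 0 shut (lying on the rim), about 1.57 upright. It starts standing open, about 1.45 to 1.7, its free edge then about 310 mm above the bench. A stiff hinge holds it wherever it is left; moving it takes about 2 to 3 N at its free edge.
- selector_grip (a point): Fan selector: a black bar knob on the top of the control housing, turning about a vertical axis; the bar is 60 mm long (along this point's x), 16 mm wide (along y) and stands on a 62 mm disc 8 mm thick. This point is on the axis at gripping height, 149 mm above the bench, 14 mm below the bar's top and 20 mm above the disc.
- selector_pointer (a point): The pointer end of the selector bar (the end with the white line on top), 30 mm from the axis, at the bar's top.
- selector (a joint): Selector angle in rad, growing clockwise seen from above. It has six click positions 24 degrees (0.419 rad) apart, at 0, 0.419, 0.838, 1.257, 1.676 and 2.094, marked by six black ticks round it, and end stops just beyond the first and last. A spring detent pulls it into the nearest position when let go; passing a click takes about 0.1 N m. It starts resting in one of the first three positions (pointer at the left of the arc of ticks as seen from the robot).
- flange: Square-flanged bearing, dark cast metal, 84 x 84 mm, 45 mm high, origin under its centre. Not to be moved.
- pulley: Grooved belt pulley lying flat, dark metal, 90 mm across, 40 mm high with its hub, origin under its centre. Not to be moved.
- wrench: Steel wrench, 190 mm long, lying on the bench. Not to be moved.
- hammer: Hammer, 240 mm long, lying on the bench. Not to be moved.
- driver: Screwdriver, 170 mm long, lying on the bench. Not to be moved.
- can: White can, 58 mm across, 150 mm high, standing. Not to be moved.
- mug: White mug, 80 mm across, 90 mm high, standing. Not to be moved.
Things that resemble listed ones, but are neither listed nor needed, are in the scene too. Leave any orange look-alike of the bearing alone.

How it is judged:
By the outcome, as a careful person would: the job done as asked, in the order asked, and still so for the second after the job is handed in, with the robot touching nothing.
It also fails if it takes over 72 s, if anything falls off the work surface, if the arm or the gripper's body presses on something with over 40 N, if the wrist force passes 120 N, or if a joint passes its speed limit or range.

ROBOT

A 6-joint arm with a two-finger parallel gripper is mounted at the origin on the work surface. World frame = base frame: x ahead of the robot, y to its left, z up, the work surface at z = 0. Lengths are in m, angles in rad, forces in N, time in s.
With the tool pointing down it reaches from about 0.35 to 0.85 m from the base axis. Payload 8.1 kg.
Tool frame: the origin (TCP) lies on the mounting face of the last link; the fingertips stand 186 mm ahead of it and the grasp point (between the pads) lies 167 mm ahead of it; z points along the fingers, y is the line along which they close (so a half turn about z gives the same grasp; the last joint's range is limited). The gripper opens to 93 mm and grips with 3 to 60 N. Pads are 15 mm wide; open, the fingers measure 128 mm over their backs; the gripper's body (75 mm by 188 mm) begins 65 mm behind the grasp point.
Start: joints at [1.254, 0.13, 1.488, -0, 1.523, -0.085], TCP at [0.138, 0.584, 0.405] pointing down, gripper open.
Joint ranges: [-2.96, 2.96], [-0.89, 2.26], [0.02, 2.5], [-1.34, 4.48], [0, 2.73], [-2.66, 2.66]. Speed limits (rad/s): [2.39, 2.39, 2.79, 3.14, 3.14, 3.14].

INTERFACE

Orientations are given as a rotation vector (axis times angle).
In Python, from plant import * gives the robot as it stands. The module is installed in compiled form; this text tells all that it offers.
- The arm moves only by the tool arm_command, never from a script. Its argument "increments" is a list of rows, each a list of 6 numbers: the shift along the tool's x, y, z in units of 0.2 m (1.0 is 0.2 m), then the turn, a rotation vector about the tool's x, y, z in units of pi rad (1.0 is pi rad). A call has exactly 5 rows; each row is the pose to reach, as a shift and turn from the pose commanded when the call began, along the tool's axes at that moment, turning the shorter way round; what a row does not reach only later rows make up. A row lasts 1/8 s, in which the tool goes at most 62.5 mm and 10.7 degrees, less where a joint would pass 70% of its speed; a pose out of reach is approached as far as the arm can. A call with a number of a shift or a turn outside -1 to 1 is refused whole. A call with a gripper value outside its range is refused whole. "fingers" is the closure, from -1 (fully open) to 1 (shut), set as the call begins (left out, the last holds). The fingers move at their own pace and stop on an object; "force" is the grip in N (left out, the last holds). Time passes only in rows, so rows that repeat a pose let the fingers close, or fill a call up. It gives the time, the measured TCP pose, the force, the opening and the grip force at its end, in the units of the state.
- read_state(): the state, without advancing time (a new reading comes with each control period).
- read_camera(name): name is "scene" or "top" or "wrist"; returns a dict with "image" (400x640x3 uint8, red, green, blue), "fx", "fy", "cx", "cy" (pixels), "k1" (the pictures are not rectified: a ray, as slopes to the right and down, at radius r is drawn at 1 + k1 r^2 times it, then the intrinsics apply), "T" (4x4, takes a point from camera to world coordinates). Camera axes: x right, y down, z forward; pixel columns grow to the right and rows downward; lengths in m; the calibration is good to about 2 mm. A picture is of the moment at which its call begins. There is no depth.
- close_job(): hands the job in; it is judged then, once.
The state is a dict: "t": time; "q": joint angles; "dq": joint speeds; "joint_torque": joint torques, N m; "tool_pos": TCP position; "orientation": TCP orientation; "force": force on the tool from outside, world axes, zero at the start; "wrist_torque": the same for the moment, N m; "opening": finger opening in m; "gripper_force": force on a finger pad.
Only numpy, scipy, OpenCV 4.12 (cv2) and the standard library are available. Lean on these libraries where they do the work, as an engineer would, in place of code of your own. Each camera call takes 0.05 s, during which the arm holds its last target. There are 200 camera calls.

## Working session

There is one attempt and no reset: what is moved stays moved. The work goes in short steps, Python scripts to look and compute and a tool call to move; the robot and the scene stay as the last step left them, time stands still between calls to the robot, and variables do not carry over. Pictures are saved under pics/ and viewed, at most 10 in all, crops included, and the job is handed in when it is done.

Besides the shell and the picture viewer there is one more tool, called after ">>>" by a JSON object that holds its "op" and its "data". arm_command: Moves the arm, as the interface text tells. Shifts and turns lie within -1 to 1; 1 stands for 0.2 m of shift or pi rad of turn. Its arguments: {"type":"object","properties":{"increments":{"type":"array","items":{"type":"array","items":{"type":"number","minimum":-1,"maximum":1}}},"fingers":{"type":"number"},"force":{"type":"number"}},"required":["increments"]}

```bash
mkdir -p pics; cat > h.py <<'E'
from plant import *
import numpy as np, cv2, pickle
from scipy.spatial.transform import Rotation as R
def snap(n,f):
    c=read_camera(n); pickle.dump(c,open(f'pics/{f}.pkl','wb')); cv2.imwrite(f'pics/{f}.png',c['image'][:,:,::-1]); return c
def load(f): return pickle.load(open(f'pics/{f}.pkl','rb'))
def ray(c,u,v):
    K=np.array([[c['fx'],0,c['cx']],[0,c['fy'],c['cy']],[0,0,1.]])
    p=cv2.undistortPoints(np.array([[[u,v]]],float),K,np.array([c['k1'],0,0,0.]))[0,0]
    d=c['T'][:3,:3]@np.array([p[0],p[1],1]); return c['T'][:3,3],d
def onz(c,u,v,z):
    o,d=ray(c,u,v); return o+d*(z-o[2])/d[2]
def proj(c,P):
    K=np.array([[c['fx'],0,c['cx']],[0,c['fy'],c['cy']],[0,0,1.]])
    q=np.linalg.inv(c['T'])@np.append(P,1); 
    r=cv2.projectPoints(q[None,:3],np.zeros(3),np.zeros(3),K,np.array([c['k1'],0,0,0.]))[0]; return r.ravel().round(1)
def tri(c1,p1,c2,p2):
    o1,d1=ray(c1,*p1);o2,d2=ray(c2,*p2);s=np.linalg.lstsq(np.c_[d1,-d2],o2-o1,rcond=None)[0]
    a,b=o1+d1*s[0],o2+d2*s[1]; return (a+b)/2,np.linalg.norm(a-b)
def goto(pos,rv):
    "increments (units) from the current pose to grasp-point target pos & tool rotation matrix"
E
python3 - <<'E'
from h import *
for n in('scene','top'):
    c=snap(n,n+'0'); print(n,c['T'].round(3),c['fx'],c['k1'])
s=read_state(); print(s['t'],s['tool_pos'],R.from_rotvec(s['orientation']).as_matrix().round(3),s['opening'])
E
```

```text
scene [[ 0.053  0.722 -0.69   1.41 ]
 [ 0.999 -0.047  0.029 -0.033]
 [-0.012 -0.691 -0.723  0.992]
 [ 0.     0.     0.     1.   ]] 426.99095513674075 -0.057755478922149266
top [[-0.014 -0.986  0.167  0.37 ]
 [-1.     0.017  0.014 -0.002]
 [-0.016 -0.166 -0.986  1.368]
 [ 0.     0.     0.     1.   ]] 376.47912063431755 0.019743039486528575
0.1 [0.13775444 0.58376026 0.40379777] [[-0.973  0.23  -0.001]
 [ 0.23   0.973 -0.002]
 [ 0.    -0.002 -1.   ]] 0.09279440731602645
```

View pics/scene0.png

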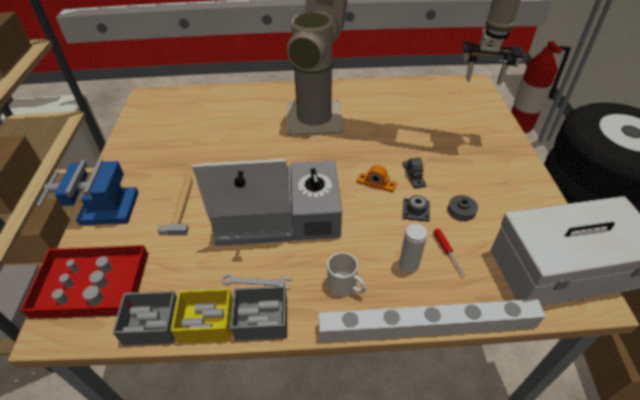

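View pics/top0.png

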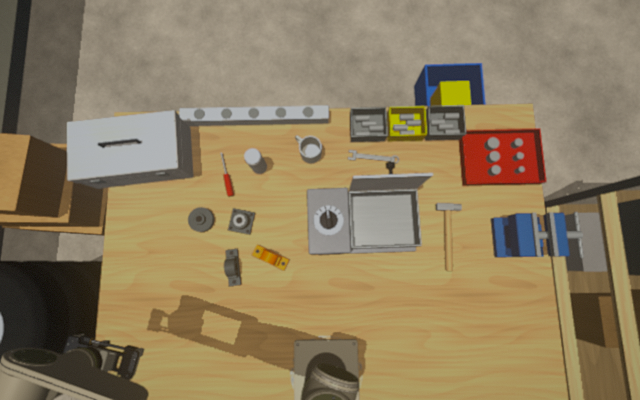

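The scene view shows the robot at the back, and the dryer with its upright lid at about (240,205). The top view shows the chamber at (385,220) and the selector at (328,219).

These could be taken for the bearing, in top-view pixels:
- dark pillow block (233,267)
- orange look-alike (270,256)
- flange (241,221)
- pulley (201,219)

I choose (233,267), the dark one with a long foot, and check it in a close crop.

```bash
python3 - <<'E'
from h import *
a=load('top0')['image'][175:295,215:435]; b=load('scene0')['image'][150:245,190:440]
a=cv2.resize(a,None,fx=3.6,fy=3.6,interpolation=cv2.INTER_CUBIC)[:, :792]
b=cv2.resize(b,None,fx=3.2,fy=3.2,interpolation=cv2.INTER_CUBIC)
cv2.imwrite('pics/ca.png',a[:,:,::-1]); cv2.imwrite('pics/cb.png',b[:,:,::-1])
c=load('top0'); g=c['image'].astype(int)
# bearing mask
m=((g.max(2)<115)&((g.max(2)-g.min(2))<30)).astype(np.uint8); m[:245]=0;m[290:]=0;m[:,:220]=0;m[:,250:]=0
n,l,st,ce=cv2.connectedComponentsWithStats(m); print(st,ce)
E
```

```text
[[     0      0    640    400 255555]
 [   225    249     16     37    445]] [[319.65193403 199.38216822]
 [232.24719101 267.16853933]]
```

View pics/ca.png

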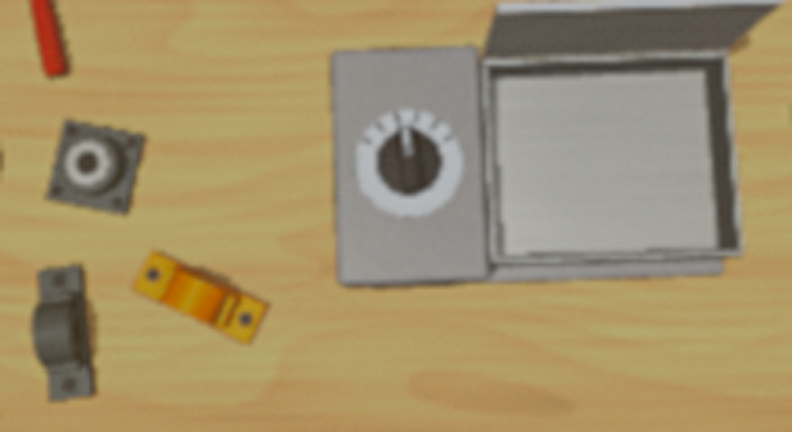

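View pics/cb.png

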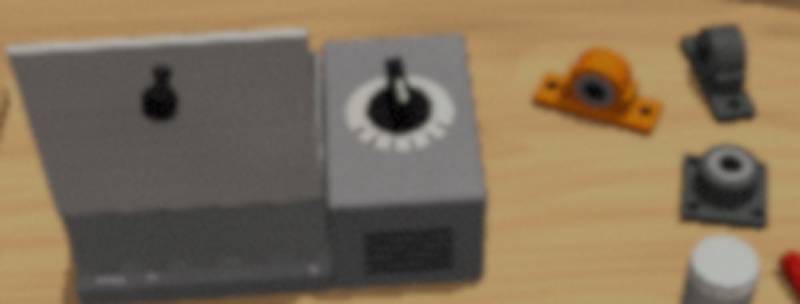

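The crops confirm the dark cast pillow block at crop (62,332), separate from the orange one at (200,298). The selector's axis is at crop (408,162) and its pointer faces about up, at (405,130).

```bash
python3 - <<'E'
from h import *
c=load('top0')
def P(x,y,z): return onz(c,215+x/3.6-.36,175+y/3.6-.36,z)
f=[P(38,268,.014),P(83,264,.014),P(95,396,.014),P(50,402,.014)]
print('foot',np.round(f,4),'ctr',np.mean(f,0).round(4),[np.linalg.norm(f[i]-f[i-1]).round(3) for i in range(4)])
v=(f[0]+f[1]-f[2]-f[3]); print('x axis deg',np.degrees(np.arctan2(v[1],v[0])))
h=[P(331,51,.12),P(475,46,.12),P(488,274,.12),P(341,284,.12)]
print('hous',np.round(h,4),[np.linalg.norm(h[i]-h[i-1]).round(3) for i in range(4)],np.mean(h,0))
r=[P(484,59,.12),P(727,54,.12),P(742,252,.12),P(492,262,.12)]
print('rim',np.round(r,4),[np.linalg.norm(r[i]-r[i-1]).round(3) for i in range(4)],np.mean(r,0))
for q in (h,r):
  a=q[0]+q[1]-q[2]-q[3]; b=q[0]+q[3]-q[1]-q[2]; print(np.degrees(np.arctan2(a[1],a[0])),np.degrees(np.arctan2(b[1],b[0]))-90)
print('knob disc',P(408,162,.128),'ptr end',P(405,126,.163))
s=load('scene0'); S=lambda x,y,z: onz(s,190+x/3.2-.36,150+y/3.2-.36,z)
print('disc scene',S(400,107,.128))
E
```

```text
foot [[0.4206 0.3506 0.014 ]
 [0.4238 0.3059 0.014 ]
 [0.2957 0.2913 0.014 ]
 [0.2907 0.3352 0.014 ]] ctr [0.3577 0.3207 0.014 ] [np.float64(0.131), np.float64(0.045), np.float64(0.129), np.float64(0.044)]
x axis deg 6.656366784167651
hous [[ 0.6144  0.0528  0.12  ]
 [ 0.6168 -0.0824  0.12  ]
 [ 0.405  -0.0884  0.12  ]
 [ 0.3979  0.0456  0.12  ]] [np.float64(0.217), np.float64(0.135), np.float64(0.212), np.float64(0.134)] [ 0.50850661 -0.01810192  0.12      ]
rim [[ 0.6042 -0.0904  0.12  ]
 [ 0.605  -0.3167  0.12  ]
 [ 0.4216 -0.3196  0.12  ]
 [ 0.4158 -0.0924  0.12  ]] [np.float64(0.189), np.float64(0.226), np.float64(0.183), np.float64(0.227)] [ 0.5116546  -0.20477645  0.12      ]
1.7661069740708906 2.017241956195676
0.7453618962474111 0.8373717320090464
knob disc [ 0.50769313 -0.01742815  0.128     ] ptr end [ 0.53629202 -0.01492264  0.163     ]
disc scene [ 0.50885236 -0.01661612  0.128     ]
```

```bash
cat >> h.py <<'E'
def Rt(yaw,tilt=0): # tool pointing down, tool y at world heading yaw (deg); 
    a=np.radians(yaw); y=np.array([np.cos(a),np.sin(a),0]); z=np.array([0,0,-1.]); return np.c_[np.cross(y,z),y,z]
def plan(wps,start=None):
    s=read_state(); p=s['tool_pos'];M=R.from_rotvec(s['orientation']).as_matrix()
    y=M[:,1]; print('t',s['t'],'tcp',p.round(4),'yaw',np.degrees(np.arctan2(y[1],y[0])).round(2),'F',s['force'].round(1),'open',round(s['opening'],4))
    if start is not None: p,M=np.array(start[:3]),Rt(start[3])
    for w in wps:
        N=Rt(w[3]); d=M.T@(np.array(w[:3])-p)/.2; r=R.from_matrix(M.T@N).as_rotvec()/np.pi
        print(w,'->',np.r_[d,r].round(4)); p,M=np.array(w[:3]),N
E
python3 -c "
from h import *
plan([(.25,.45,.36,87),(.352,.321,.34,96.7)])"
```

```text
t 0.1 tcp [0.1378 0.5838 0.4038] yaw 76.72 F [-0.9 -0.2 -0.2] open 0.0928
(0.25, 0.45, 0.36, 87) -> [-6.999e-01 -5.216e-01  2.198e-01 -5.000e-04 -1.000e-04 -5.710e-02]
(0.352, 0.321, 0.34, 96.7) -> [-0.5431 -0.6174  0.1     0.      0.     -0.0539]
```

>>> {"op": "arm_command", "data": {"increments": [[-0.14,-0.104,0.044,0,0,-0.011],[-0.28,-0.208,0.088,0,0,-0.022],[-0.42,-0.312,0.132,0,0,-0.034],[-0.56,-0.416,0.176,0,0,-0.046],[-0.7,-0.52,0.22,0,0,-0.057]], "fingers": -0.3}}

```text
t: 0.72
tool_pos: [0.2507, 0.4495, 0.36]
orientation: [-0.081, -3.14, 0.001]
force: [0.8, 0.3, 0.2]
opening: 0.0612
gripper_force: 0.0
```

>>> {"op": "arm_command", "data": {"increments": [[-0.11,-0.124,0.02,0,0,-0.011],[-0.22,-0.248,0.04,0,0,-0.022],[-0.33,-0.372,0.06,0,0,-0.033],[-0.44,-0.5,0.08,0,0,-0.044],[-0.543,-0.617,0.1,0,0,-0.054]]}}

```text
t: 1.35
tool_pos: [0.3526, 0.3206, 0.3402]
orientation: [0.185, -3.136, 0.001]
force: [0.8, -0.3, -0.5]
opening: 0.0601
gripper_force: 0.0
```

```bash
python3 -c "
from h import *
c=snap('wrist','w1'); print(c['T'].round(3))
for P in [(.358,.321,.07),(.358,.321,.014)]: print(proj(c,np.array(P)))
plan([(.358,.321,.212,96.7)])"
```

```text
[[-0.118  0.964  0.24   0.287]
 [ 0.993  0.114  0.028  0.312]
 [-0.     0.242 -0.97   0.319]
 [ 0.     0.     0.     1.   ]]
[318.  204.5]
[317.9 187.4]
t 1.4 tcp [0.3541 0.3185 0.3396] yaw 96.79 F [ 1.5 -2.3 -1.7] open 0.0602
(0.358, 0.321, 0.212, 96.7) -> [-2.110e-02  1.180e-02  6.382e-01 -8.000e-04 -1.000e-04  5.000e-04]
```

View pics/w1.png

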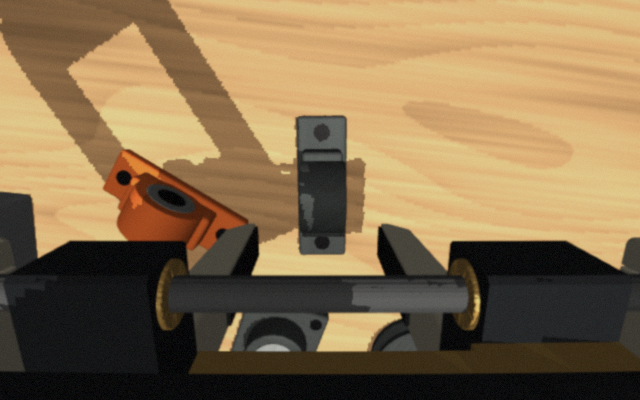

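The wrist view shows the dark bearing upright in line with the fingers. Its foot corners are at (296,116), (347,116), (345,253) and (299,254), and the orange part is clear to the left at (175,205).

```bash
python3 -c "
from h import *
c=load('w1'); f=[onz(c,u,v,.014) for u,v in((296,116),(347,116),(345,253),(299,254))]
print(np.round(f,4),np.mean(f,0)); v=f[0]+f[1]-f[2]-f[3]; print(np.degrees(np.arctan2(v[1],v[0])),[np.linalg.norm(f[i]-f[i-1]).round(3) for i in range(4)])
for i in range(2): plan([])
"
```

```text
[[0.2979 0.2949 0.014 ]
 [0.2927 0.3383 0.014 ]
 [0.4181 0.3539 0.014 ]
 [0.4243 0.3109 0.014 ]] [0.35825085 0.32449997 0.014     ]
-172.86878708633265 [np.float64(0.127), np.float64(0.044), np.float64(0.126), np.float64(0.043)]
t 1.4 tcp [0.3541 0.3185 0.3396] yaw 96.79 F [ 1.5 -2.3 -1.7] open 0.0602
t 1.4 tcp [0.3541 0.3185 0.3396] yaw 96.79 F [ 1.5 -2.3 -1.7] open 0.0602
```

>>> {"op": "arm_command", "data": {"increments": [[-0.03,0.006,0.18,0,0,0],[-0.03,0.006,0.36,0,0,0],[-0.03,0.006,0.5,0,0,0],[-0.03,0.006,0.6,0,0,0],[-0.03,0.006,0.64,0,0,0]]}}

```text
t: 2.02
tool_pos: [0.3572, 0.3231, 0.2111]
orientation: [0.183, -3.134, 0.002]
force: [1.0, 0.3, 0.0]
opening: 0.0604
gripper_force: 0.0
```

>>> {"op": "arm_command", "data": {"increments": [[0,0,0,0,0,0],[0,0,0,0,0,0],[0,0,0,0,0,0],[0,0,0,0,0,0],[0,0,0,0,0,0]], "fingers": 1, "force": 40}}

```text
t: 2.65
tool_pos: [0.3584, 0.3239, 0.2138]
orientation: [-0.183, 3.135, 0.002]
force: [-0.8, 0.8, 6.3]
opening: 0.0358
gripper_force: 40.0
```

>>> {"op": "arm_command", "data": {"increments": [[0,0,-0.03,0,0,0],[0,0,-0.1,0,0,0],[0,0,-0.2,0,0,0],[0,0,-0.3,0,0,0],[0,0,-0.4,0,0,0]]}}

```text
t: 3.28
tool_pos: [0.3578, 0.3233, 0.2938]
orientation: [0.183, -3.136, 0.0]
force: [0.8, -0.4, -4.1]
opening: 0.0361
gripper_force: 40.0
```

```bash
python3 -c "
from h import *
plan([(.43,.12,.4,92),(.511,-.10,.4,91.3),(.511,-.205,.40,91.3),(.511,-.205,.255,91.3)],(.358,.3225,.292,96.7))
"
```

```text
t 3.275 tcp [0.3578 0.3233 0.2938] yaw 96.7 F [ 0.8 -0.4 -4.1] open 0.0361
(0.43, 0.12, 0.4, 92) -> [-0.2394 -1.0476 -0.54    0.      0.      0.0261]
(0.511, -0.1, 0.4, 91.3) -> [-0.3664 -1.1135  0.      0.      0.      0.0039]
(0.511, -0.205, 0.4, 91.3) -> [ 0.0119 -0.5249  0.      0.      0.      0.    ]
(0.511, -0.205, 0.255, 91.3) -> [0.    0.    0.725 0.    0.    0.   ]
```

>>> {"op": "arm_command", "data": {"increments": [[-0.03,-0.1,-0.16,0,0,0.005],[-0.08,-0.3,-0.32,0,0,0.01],[-0.13,-0.52,-0.46,0,0,0.016],[-0.18,-0.76,-0.54,0,0,0.022],[-0.22,-0.96,-0.54,0,0,0.026]]}}

```text
t: 3.9
tool_pos: [0.4245, 0.1364, 0.4033]
orientation: [-0.054, 3.138, 0.001]
force: [0.7, 0.6, -5.0]
opening: 0.0359
gripper_force: 40.0
```

>>> {"op": "arm_command", "data": {"increments": [[-0.08,-0.2,0,0,0,0.001],[-0.16,-0.4,0,0,0,0.002],[-0.24,-0.6,0,0,0,0.003],[-0.31,-0.8,0,0,0,0.004],[-0.37,-0.98,0,0,0,0.004]]}}

```text
t: 4.53
tool_pos: [0.5049, -0.0568, 0.4012]
orientation: [0.035, -3.141, -0.0]
force: [1.2, 0.8, -4.8]
opening: 0.0359
gripper_force: 40.0
```

```bash
python3 -c "
from h import *
c=snap('top','top1')
plan([(.508,-.205,.40,91.3),(.508,-.205,.255,91.3)])
"
```

```text
t 4.575 tcp [ 0.5058 -0.0602  0.4011] yaw 91.17 F [-3.3 -4.3 -4.5] open 0.0358
(0.508, -0.205, 0.4, 91.3) -> [ 3.700e-03 -7.241e-01  8.000e-03 -1.000e-03  2.000e-04 -7.000e-04]
(0.508, -0.205, 0.255, 91.3) -> [0.    0.    0.725 0.    0.    0.   ]
```

>>> {"op": "arm_command", "data": {"increments": [[0,-0.18,0,0,0,0],[0,-0.36,0,0,0,0],[0,-0.54,0,0,0,0],[0,-0.68,0,0,0,0],[0,-0.74,0,0,0,0]]}}

```text
t: 5.2
tool_pos: [0.5079, -0.2044, 0.401]
orientation: [0.033, -3.141, -0.0]
force: [0.8, 0.5, -4.2]
opening: 0.0358
gripper_force: 40.0
```

>>> {"op": "arm_command", "data": {"increments": [[0,0,0.1,0,0,0],[0,0,0.25,0,0,0],[0,0,0.4,0,0,0],[0,0,0.54,0,0,0],[0,0,0.62,0,0,0]]}}

```text
t: 5.82
tool_pos: [0.5073, -0.2015, 0.2736]
orientation: [0.037, -3.138, -0.004]
force: [0.0, 0.2, -5.6]
opening: 0.0358
gripper_force: 40.0
```

```bash
python3 -c "
from h import *
c=snap('top','top2'); cv2.imwrite('pics/t2.png',cv2.resize(c['image'][160:290,290:450,::-1],None,fx=4,fy=4,interpolation=cv2.INTER_CUBIC))
plan([(.508,-.205,.248,91.3)])
"
```

```text
t 5.875 tcp [ 0.507  -0.2015  0.2722] yaw 91.36 F [-0.9  0.3 -6.6] open 0.0358
(0.508, -0.205, 0.248, 91.3) -> [-0.0054 -0.0178  0.121   0.001  -0.0016  0.0003]
```

View pics/t2.png

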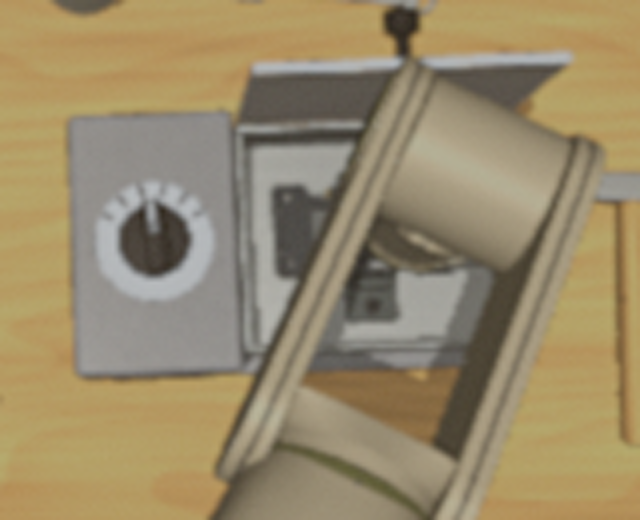

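The bearing hangs inside the chamber opening, with its near foot end at (372,318) and clear of the front wall. I'll lower it the last 28 mm slowly.

>>> {"op": "arm_command", "data": {"increments": [[0,0,0.05,0,0,0],[0,0,0.08,0,0,0],[0,0,0.105,0,0,0],[0,0,0.12,0,0,0],[0,0,0.13,0,0,0]]}}

```text
t: 6.5
tool_pos: [0.5083, -0.2034, 0.2508]
orientation: [-0.035, 3.141, -0.0]
force: [-0.6, -0.3, -4.2]
opening: 0.0356
gripper_force: 40.0
```

>>> {"op": "arm_command", "data": {"increments": [[0,0,0.003,0,0,0],[0,0,0.006,0,0,0],[0,0,0.008,0,0,0],[0,0,0.01,0,0,0],[0,0,0.01,0,0,0]]}}

```text
t: 7.12
tool_pos: [0.5083, -0.2033, 0.2489]
orientation: [-0.036, 3.141, -0.0]
force: [-0.4, -0.8, -2.2]
opening: 0.0358
gripper_force: 40.0
```

>>> {"op": "arm_command", "data": {"increments": [[0,0,0.002,0,0,0],[0,0,0.004,0,0,0],[0,0,0.006,0,0,0],[0,0,0.007,0,0,0],[0,0,0.007,0,0,0]]}}

```text
t: 7.75
tool_pos: [0.5085, -0.2034, 0.2488]
orientation: [-0.036, 3.141, -0.001]
force: [-6.7, 2.1, 9.7]
opening: 0.036
gripper_force: 40.0
```

Contact with the floor is made, so I release and rise.

>>> {"op": "arm_command", "data": {"increments": [[0,0,0,0,0,0],[0,0,0,0,0,0],[0,0,0,0,0,0],[0,0,-0.02,0,0,0],[0,0,-0.06,0,0,0]], "fingers": -0.3}}

```text
t: 8.38
tool_pos: [0.5081, -0.2032, 0.2594]
orientation: [0.036, -3.141, -0.001]
force: [-0.2, 0.2, 0.7]
opening: 0.0601
gripper_force: 0.0
```

>>> {"op": "arm_command", "data": {"increments": [[0,0,-0.1,0,0,0],[0,0,-0.3,0,0,0],[0,0,-0.5,0,0,0],[0,0,-0.75,0,0,0],[0,0,-1.0,0,0,0]]}}

```text
t: 9.0
tool_pos: [0.5079, -0.2031, 0.4616]
orientation: [-0.036, 3.141, -0.0]
force: [0.5, -0.7, 0.6]
opening: 0.0607
gripper_force: 0.0
```

```bash
python3 -c "
from h import *
s=snap('scene','scene1'); w=snap('wrist','w2'); 
a=s['image'][130:260,170:370]; cv2.imwrite('pics/s1.png',np.vstack([cv2.resize(a,(640,416),interpolation=cv2.INTER_CUBIC)])[:,:,::-1])
b=cv2.resize(w['image'],(400,250)); cv2.imwrite('pics/c2.png',np.hstack([cv2.resize(a,(400,260)), np.vstack([b,np.zeros((10,400,3),np.uint8)])])[:,:,::-1])
plan([])
"
```

```text
t 9.1 tcp [ 0.509  -0.2036  0.4676] yaw 91.3 F [ 0.1 -0.5 -0.2] open 0.0608
```

View pics/c2.png

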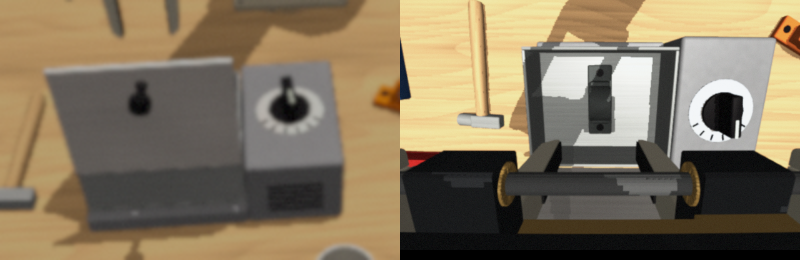

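The bearing stands upright in the chamber, at right-panel (600,98). The lid is still open and the selector is at (722,115).

```bash
python3 -c "
from h import *
c=load('top0')
P=lambda x,y,z: onz(c,215+x/3.6-.36,175+y/3.6-.36,z)
print(P(498,8,.31),P(770,3,.31),'knob',onz(c,390.5,166,.28))
s=load('scene0'); S=lambda x,y: (190+x/3.2-.36,150+y/3.2-.36)
print(tri(c,(390.5,166.),s,S(160,75)))
print(onz(s,*S(10,48),.31),onz(s,*S(306,32),.31))
plan([(.509,-.27,.53,91.3),(.68,-.27,.54,91.3),(.68,-.27,.46,91.3)])
"
```

```text
[ 0.60986097 -0.08933757  0.31      ] [ 0.60994584 -0.30515336  0.31      ] knob [ 0.64754938 -0.20372424  0.28      ]
(array([ 0.64220847, -0.19922663,  0.30074759]), np.float64(0.0012965202036982592))
[ 0.61402173 -0.31386723  0.31      ] [ 0.61126165 -0.08827546  0.31      ]
t 9.1 tcp [ 0.509  -0.2036  0.4676] yaw 91.3 F [ 0.1 -0.5 -0.2] open 0.0608
(0.509, -0.27, 0.53, 91.3) -> [ 0.0042 -0.3336 -0.3104 -0.0018  0.0033  0.    ]
(0.68, -0.27, 0.54, 91.3) -> [-0.8548 -0.0194 -0.05    0.      0.      0.    ]
(0.68, -0.27, 0.46, 91.3) -> [0.  0.  0.4 0.  0.  0. ]
```

>>> {"op": "arm_command", "data": {"increments": [[0,-0.06,-0.08,0,0,0],[0,-0.12,-0.16,0,0,0],[0,-0.2,-0.24,0,0,0],[0,-0.27,-0.3,0,0,0],[0,-0.31,-0.34,0,0,0]], "fingers": 1, "force": 20}}

```text
t: 9.72
tool_pos: [0.5096, -0.2658, 0.5279]
orientation: [-0.035, 3.141, -0.0]
force: [-0.2, 0.3, -0.5]
opening: 0.0148
gripper_force: 0.0
```

>>> {"op": "arm_command", "data": {"increments": [[-0.15,0,0,0,0,0],[-0.32,0,0,0,0,0],[-0.5,0,0,0,0,0],[-0.68,0,0,0,0,0],[-0.82,0,0,0,0,0]]}}

```text
t: 10.35
tool_pos: [0.6749, -0.2611, 0.5264]
orientation: [0.036, -3.14, -0.001]
force: [0.5, -1.1, 0.0]
opening: 0.0006
gripper_force: 0.0
```

```bash
python3 -c "
from h import *
plan([(.673,-.265,.455,91.3)]); print(read_state()['q'].round(2))"
```

```text
t 10.35 tcp [ 0.6749 -0.2611  0.5264] yaw 91.33 F [ 0.5 -1.1  0. ] open 0.0006
(0.673, -0.265, 0.455, 91.3) -> [ 9.700e-03 -1.950e-02  3.571e-01  2.000e-04 -3.000e-04  2.000e-04]
[-0.44  0.48  0.85  0.    1.81 -2.03]
```

```bash
python3 -c "
import numpy as np
x0,z0=.673,.455
for t in [90,80,70,60,50,40,30,22,15,8,3,0,-1]:
  a=np.radians(t); x=.606-.15*np.cos(a)+.008*np.sin(a)+.01; z=.1205+.15*np.sin(a)+.008*np.cos(a)+.186
  print(t,x.round(3),z.round(3),'tool x',((x0-x)/.2).round(3),'z',((z0-z)/.2).round(3))"
```

```text
90 0.624 0.456 tool x 0.245 z -0.007
80 0.598 0.456 tool x 0.376 z -0.003
70 0.572 0.45 tool x 0.504 z 0.024
60 0.548 0.44 tool x 0.625 z 0.073
50 0.526 0.427 tool x 0.736 z 0.142
40 0.506 0.409 tool x 0.834 z 0.23
30 0.49 0.388 tool x 0.915 z 0.333
22 0.48 0.37 tool x 0.965 z 0.424
15 0.473 0.353 tool x 0.999 z 0.51
8 0.469 0.335 tool x 1.022 z 0.599
3 0.467 0.322 tool x 1.032 z 0.663
0 0.466 0.314 tool x 1.035 z 0.702
-1 0.466 0.312 tool x 1.036 z 0.716
```

>>> {"op": "arm_command", "data": {"increments": [[0,-0.02,0.07,0,0,0],[0,-0.02,0.15,0,0,0],[0,-0.02,0.24,0,0,0],[0,-0.02,0.32,0,0,0],[0,-0.02,0.36,0,0,0]]}}

```text
t: 10.98
tool_pos: [0.6731, -0.2655, 0.4537]
orientation: [0.035, -3.14, -0.001]
force: [-0.5, -0.2, -0.3]
opening: 0.0007
gripper_force: 0.0
```

>>> {"op": "arm_command", "data": {"increments": [[0.18,0,0,0,0,0],[0.27,0,0,0,0,0],[0.36,0,0,0,0,0],[0.43,0,0.01,0,0,0],[0.5,0,0.024,0,0,0]]}}

```text
t: 11.6
tool_pos: [0.5734, -0.2677, 0.4511]
orientation: [-0.036, 3.139, -0.001]
force: [2.2, -0.7, -0.2]
opening: 0.0005
gripper_force: 1.0
```

>>> {"op": "arm_command", "data": {"increments": [[0.06,0,0.02,0,0,0],[0.12,0,0.05,0,0,0],[0.18,0,0.08,0,0,0],[0.236,0,0.118,0,0,0],[0.28,0,0.155,0,0,0]]}}

```text
t: 12.22
tool_pos: [0.5173, -0.269, 0.42]
orientation: [-0.036, 3.14, -0.001]
force: [0.4, 0.1, 1.1]
opening: 0.0001
gripper_force: 0.7
```

```bash
python3 -c "
from h import *
s=snap('scene','scene2'); cv2.imwrite('pics/s2.png',cv2.resize(s['image'][100:270,150:400],(750,510),interpolation=cv2.INTER_CUBIC)[:,:,::-1]); plan([])"
```

```text
t 12.275 tcp [ 0.5166 -0.2691  0.4187] yaw 91.28 F [ 1.  -0.9 -0.1] open 0.0001
```

View pics/s2.png

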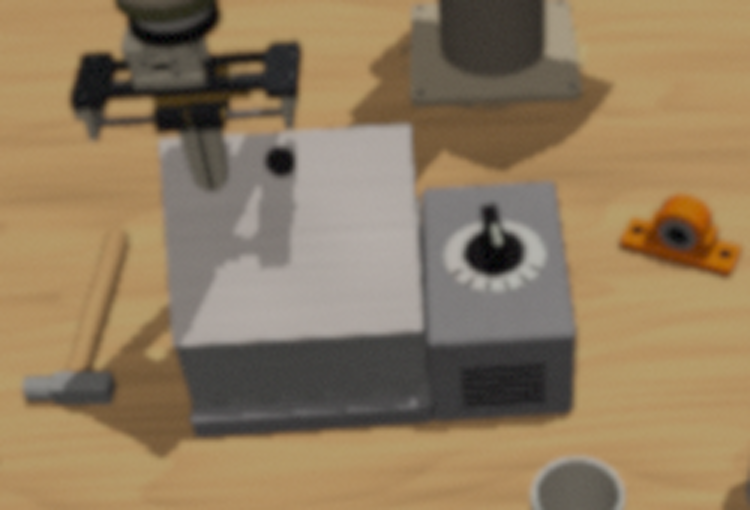

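The lid is half shut with the fingertips on it at (210,180), clear of the knob at (280,160). I continue along the arc.

>>> {"op": "arm_command", "data": {"increments": [[0.055,0,0.05,0,0,0],[0.11,0,0.12,0,0,0],[0.16,0,0.2,0,0,0],[0.195,0,0.27,0,0,0],[0.225,0,0.345,0,0,0]]}}

```text
t: 12.9
tool_pos: [0.4726, -0.2702, 0.3501]
orientation: [-0.036, 3.141, -0.001]
force: [1.6, -0.8, 1.1]
opening: 0.0006
gripper_force: 0.5
```

>>> {"op": "arm_command", "data": {"increments": [[0.01,0,0.05,0,0,0],[0.015,0,0.09,0,0,0],[0.02,0,0.125,0,0,0],[0.025,0,0.15,0,0,0],[0.03,0,0.17,0,0,0]]}}

```text
t: 13.52
tool_pos: [0.4669, -0.2702, 0.3165]
orientation: [-0.036, 3.141, -0.0]
force: [-0.6, 0.3, 1.2]
opening: 0.0006
gripper_force: 0.4
```

>>> {"op": "arm_command", "data": {"increments": [[0,0,0.005,0,0,0],[0,0,0.01,0,0,0],[0,0,0.014,0,0,0],[0,0,0.017,0,0,0],[0,0,0.02,0,0,0]]}}

```text
t: 14.15
tool_pos: [0.4668, -0.2703, 0.3147]
orientation: [-0.036, 3.141, -0.001]
force: [-8.3, 5.9, 19.4]
opening: 0.0001
gripper_force: 9.5
```

Lid is pressed shut (19 N at exactly the expected height). I lift off and look at the selector.

>>> {"op": "arm_command", "data": {"increments": [[0,0,-0.1,0,0,0],[0,0,-0.25,0,0,0],[0,0,-0.45,0,0,0],[0,0,-0.65,0,0,0],[0,0,-0.8,0,0,0]]}}

```text
t: 14.78
tool_pos: [0.4668, -0.2702, 0.4748]
orientation: [-0.036, 3.14, -0.002]
force: [-0.5, -0.4, 1.1]
opening: 0.0005
gripper_force: 0.0
```

>>> {"op": "arm_command", "data": {"increments": [[-0.04,0.18,0,0,0,0],[-0.08,0.36,0,0,0,0],[-0.12,0.56,0,0,0,0],[-0.16,0.76,0,0,0,0],[-0.18,0.96,0,0,0,0]], "fingers": -0.1}}

```text
t: 15.4
tool_pos: [0.4985, -0.0762, 0.4726]
orientation: [-0.036, 3.141, -0.0]
force: [0.4, 0.2, -0.7]
opening: 0.0458
gripper_force: 0.0
```

>>> {"op": "arm_command", "data": {"increments": [[0,0.08,0,0,0,0],[0,0.16,0,0,0,0],[0,0.24,0,0,0,0],[0,0.28,0,0,0,0],[0,0.28,0,0,0,0]]}}

```text
t: 16.02
tool_pos: [0.4971, -0.0213, 0.4725]
orientation: [-0.036, 3.141, -0.0]
force: [0.1, 0.5, 0.7]
opening: 0.051
gripper_force: 0.0
```

```bash
python3 -c "
from h import *
w=snap('wrist','w3'); print(proj(w,np.array([.508,-.017,.163]))); plan([])
u,v=proj(w,np.array([.508,-.017,.128])).astype(int); print(u,v)
x0,y0=max(u-110,0),max(v-90,0); print(x0,y0); cv2.imwrite('pics/w3c.png',cv2.resize(w['image'][y0:y0+150,x0:x0+200],(800,600),interpolation=cv2.INTER_CUBIC)[:,:,::-1])
snap('top','top3')"
```

```text
[322.7 197.9]
t 16.075 tcp [ 0.4972 -0.0216  0.4725] yaw 91.3 F [ 0.1 -0.2  0.7] open 0.0513
322 188
212 98
```

View pics/w3c.png

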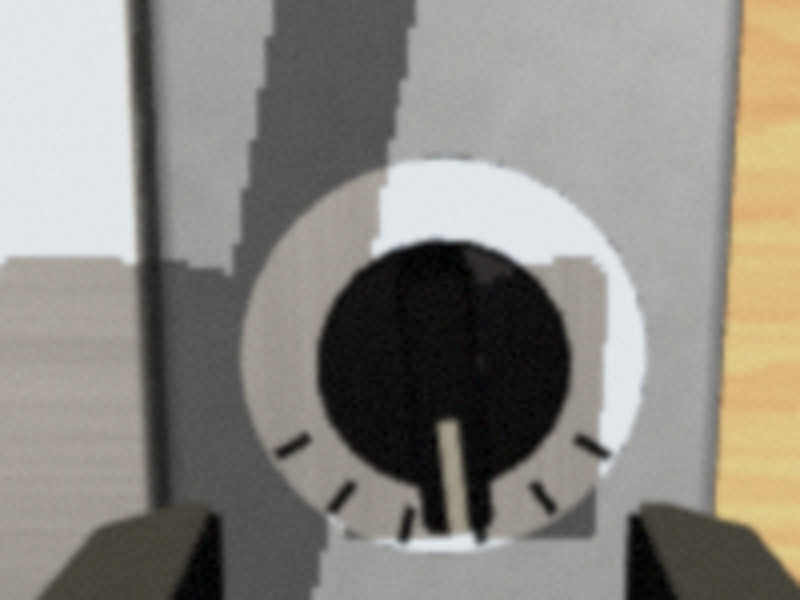

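The pointer line, from (447,420) to (457,533), is at the third tick, which is mostly hidden at (482,533). Two ticks lie to its right and three to its left, so it is in click index 2. Three clicks clockwise brings it to the last tick at (294,446).

```bash
python3 -c "
from h import *
w=load('w3'); f=lambda x,y,z: onz(w,212+x/4-.375,98+y/4-.375,z)
a=f(447,420,.163);b=f(457,533,.163);d=b-a;print('line',a,b,np.degrees(np.arctan2(d[1],d[0])))
ring=[f(443,157,.1205),f(443,551,.1205),f(241,355,.1205),f(645,355,.1205)]; c=np.mean(ring,0); print('ring ctr',c, np.linalg.norm(ring[0]-ring[1]),np.linalg.norm(ring[2]-ring[3]))
dk=np.mean([f(318,363,.128),f(572,363,.128)],0); print('disc y',dk)
for x,y in [(593,446),(543,497),(405,525),(343,497),(294,446)]:
  e=f(x,y,.1205)-c; print(np.degrees(np.arctan2(e[1],e[0])).round(1))
plan([(c[0],c[1],.40,102),(c[0],c[1],.322,102)])
"
```

```text
line [ 0.51222115 -0.0163368   0.163     ] [ 0.53790054 -0.0134392   0.163     ] 6.437894535264153
ring ctr [ 0.50846635 -0.01672905  0.1205    ] 0.09865026069254856 0.09848107010390146
disc y [ 0.50794298 -0.01636665  0.128     ]
60.3
36.5
-11.0
-33.5
-57.4
t 16.125 tcp [ 0.4972 -0.0218  0.4725] yaw 91.29 F [0.2 0.2 0.4] open 0.0512
(np.float64(0.5084663529435169), np.float64(-0.016729046745650115), 0.4, 102) -> [-5.710e-02  2.420e-02  3.625e-01 -1.000e-04 -0.000e+00 -5.950e-02]
(np.float64(0.5084663529435169), np.float64(-0.016729046745650115), 0.322, 102) -> [0.   0.   0.39 0.   0.   0.  ]
```

```bash
python3 -c "
from h import *
plan([(.508,-.0166,.36,96.4),(.508,-.0166,.322,96.4)])
"
```

```text
t 16.125 tcp [ 0.4972 -0.0218  0.4725] yaw 91.29 F [0.2 0.2 0.4] open 0.0512
(0.508, -0.0166, 0.36, 96.4) -> [-5.470e-02  2.500e-02  5.625e-01 -1.000e-04 -0.000e+00 -2.840e-02]
(0.508, -0.0166, 0.322, 96.4) -> [0.   0.   0.19 0.   0.   0.  ]
```

>>> {"op": "arm_command", "data": {"increments": [[-0.02,0.01,0.1,0,0,-0.01],[-0.04,0.02,0.22,0,0,-0.02],[-0.055,0.025,0.36,0,0,-0.028],[-0.055,0.025,0.48,0,0,-0.028],[-0.055,0.025,0.56,0,0,-0.028]]}}

```text
t: 16.75
tool_pos: [0.5075, -0.0164, 0.3577]
orientation: [0.174, -3.134, -0.001]
force: [0.5, -0.6, -0.1]
opening: 0.0513
gripper_force: 0.0
```

>>> {"op": "arm_command", "data": {"increments": [[0,0,0.05,0,0,0],[0,0,0.1,0,0,0],[0,0,0.15,0,0,0],[0,0,0.18,0,0,0],[0,0,0.19,0,0,0]]}}

```text
t: 17.38
tool_pos: [0.508, -0.0162, 0.3223]
orientation: [0.174, -3.137, -0.0]
force: [-0.4, 0.0, 0.0]
opening: 0.0508
gripper_force: 0.0
```

>>> {"op": "arm_command", "data": {"increments": [[0,0,0,0,0,0],[0,0,0,0,0,0],[0,0,0,0,0,0],[0,0,0,0,0,0],[0,0,0,0,0,0]], "fingers": 1, "force": 25}}

```text
t: 18.0
tool_pos: [0.5081, -0.0164, 0.3227]
orientation: [-0.174, 3.136, -0.001]
force: [-0.1, -1.5, 0.1]
opening: 0.0157
gripper_force: 24.9
```

```bash
python3 -c "
from h import *
plan([]); print(read_state()['wrist_torque'], read_state()['q'])"
```

```text
t 18.0 tcp [ 0.5081 -0.0164  0.3227] yaw 96.34 F [-0.1 -1.5  0.1] open 0.0157
[-0.2067309   0.04671459  0.05075294] [-1.32961935e-01 -6.44957892e-02  1.83909217e+00 -3.68948683e-04
  1.36657474e+00 -1.81430576e+00]
```

>>> {"op": "arm_command", "data": {"increments": [[0,0,0,0,0,0.04],[0,0,0,0,0,0.08],[0,0,0,0,0,0.12],[0,0,0,0,0,0.16],[0,0,0,0,0,0.2]]}}

```text
t: 18.62
tool_pos: [0.5081, -0.0161, 0.3227]
orientation: [0.81, 3.035, 0.001]
force: [0.8, 1.3, 0.2]
opening: 0.0159
gripper_force: 24.9
```

>>> {"op": "arm_command", "data": {"increments": [[0,0,0,0,0,0.04],[0,0,0,0,0,0.08],[0,0,0,0,0,0.12],[0,0,0,0,0,0.15],[0,0,0,0,0,0.167]]}}

```text
t: 19.25
tool_pos: [0.5083, -0.016, 0.3227]
orientation: [1.567, 2.722, 0.002]
force: [1.9, 0.4, -0.7]
opening: 0.0157
gripper_force: 24.9
```

```bash
python3 -c "
from h import *
plan([]); print(read_state()['wrist_torque'])"
```

```text
t 19.25 tcp [ 0.5083 -0.016   0.3227] yaw 30.15 F [ 1.9  0.4 -0.7] open 0.0157
[ 0.1384517  -0.32158256  0.10630887]
```

>>> {"op": "arm_command", "data": {"increments": [[0,0,0,0,0,0],[0,0,0,0,0,0],[0,0,0,0,0,0],[0,0,0,0,0,0],[0,0,-0.02,0,0,0]], "fingers": -0.1}}

```text
t: 19.88
tool_pos: [0.5079, -0.0162, 0.3263]
orientation: [-1.564, -2.724, 0.0]
force: [0.4, -0.6, 0.2]
opening: 0.0509
gripper_force: 0.0
```

>>> {"op": "arm_command", "data": {"increments": [[0.01,0,-0.15,0,0,0],[0.03,0,-0.3,0,0,0],[0.06,0,-0.5,0,0,0],[0.09,0,-0.65,0,0,0],[0.1,0,-0.75,0,0,0]]}}

```text
t: 20.5
tool_pos: [0.4979, 0.0013, 0.4786]
orientation: [1.563, 2.723, 0.001]
force: [0.5, -0.3, -1.0]
opening: 0.0513
gripper_force: 0.0
```

```bash
python3 -c "
from h import *
w=snap('wrist','w4'); t=snap('top','top4'); plan([])
print('axis',proj(w,np.array([.508,-.0166,.163])), 'line at 1.4-60:',[proj(w,np.array([.508,-.0166,.163])+r*np.array([np.cos(np.radians(-58.6)),np.sin(np.radians(-58.6)),0])) for r in(.005,.03)])
a=cv2.resize(w['image'],(480,300)); u,v=proj(w,np.array([.508,-.0166,.12])).astype(int); x0,y0=u-70,v-60; print(x0,y0)
b=cv2.resize(w['image'][y0:y0+120,x0:x0+140],(700,600),interpolation=cv2.INTER_CUBIC); cv2.imwrite('pics/w4c.png',b[:,:,::-1])"
```

```text
t 20.6 tcp [0.4982 0.0011 0.4791] yaw 30.3 F [-0.3 -0.4  0.6] open 0.0512
axis [315.9 206.3] line at 1.4-60: [array([316. , 211.8]), array([316.6, 238.3])]
246 134
```

View pics/w4c.png

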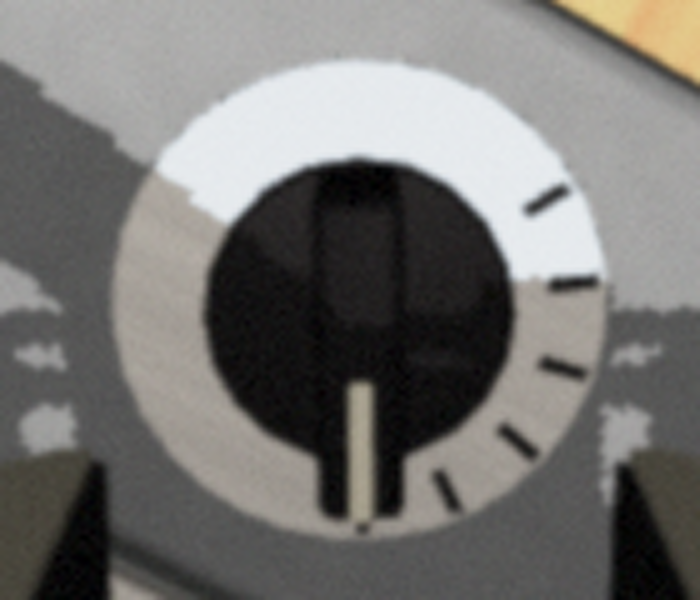

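The pointer now covers the sixth tick, whose end shows at (362,527), with five ticks on its counter-clockwise side. Before handing in I compare its angle with the start and check that the lid is flat.

```bash
python3 -c "
from h import *
w=load('w4'); f=lambda x,y,z: onz(w,246+x/5-.4,134+y/5-.4,z)
d=f(361,518,.163)-f(360,382,.163); print('ptr',np.degrees(np.arctan2(d[1],d[0])))
c=np.mean([f(360,60,.1205),f(360,537,.1205),f(112,310,.1205),f(607,310,.1205)],0);print(c)
for x,y in [(547,200),(574,284),(563,369),(518,442),(448,491),(362,527)]:
  e=f(x,y,.1205)-c; print(np.degrees(np.arctan2(e[1],e[0])).round(1))
w=load('w3'); f=lambda x,y,z: onz(w,212+x/4-.375,98+y/4-.375,z); c=np.array([.5083,-.0167,.12])
for x,y in [(482,533),(457,533)]:
  e=f(x,y,.1205)-c; print('w3',np.degrees(np.arctan2(e[1],e[0])).round(1),np.linalg.norm(e[:2]))
print(proj(w,c+[.044*np.cos(np.radians(13.4)),.044*np.sin(np.radians(13.4)),0]),proj(w,c+[.03*np.cos(np.radians(13.4)),.03*np.sin(np.radians(13.4)),.043]))
"
python3 - <<'E'
import sys; sys.path.insert(0,'.')
E
```

```text
ptr -59.2818700578427
[ 0.50980271 -0.01665593  0.1205    ]
61.2
37.0
13.1
-10.8
-34.6
-59.1
w3 13.7 0.04648361547657675
w3 5.9 0.045554845961950946
[331.4 228.5] [330.1 230.5]
```

```bash
python3 -c "
from h import *
s=snap('scene','scene5'); t=load('top4'); r=[]
for c in (t,s):
  u,v=proj(c,np.array([.447,-.205,.155])); g=c['image'].max(2); m=np.zeros_like(g); y,x=int(v),int(u)
  m[y-14:y+14,x-14:x+14]=(g[y-14:y+14,x-14:x+14]<60); n,l,st,ce=cv2.connectedComponentsWithStats(m); print((u,v),st[1:].tolist(),ce[1:].round(1).tolist()); 
  if n>1: r.append(ce[1+np.argmax(st[1:,4])])
print(tri(t,r[0],s,r[1]) if len(r)==2 else '')
"
```

```text
(np.float64(387.0), np.float64(236.7)) [] []
(np.float64(250.2), np.float64(165.0)) [[247, 160, 6, 13, 51]] [[249.8, 164.6]]
```

The knob blob in the scene view lies within 0.6 px of where it should be with the lid shut. The selector is on its last tick and the gripper is clear.

```bash
python3 -c "
from plant import *
print(close_job())"
```

```text
the job is handed in; nothing more can be done
None
```

I handed the job in: the bearing stands on its foot in the dryer chamber, the lid is shut, and the fan selector rests three clicks clockwise, moved from the third tick to the sixth (last).

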